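# Tighten the bus-strap bolt with the click wrench

### The arm

A 6-joint arm with a two-finger parallel gripper is mounted at the origin on the work surface. World frame = base frame: x ahead of the robot, y to its left, z up, the work surface at z = 0. Lengths are in m, angles in rad, forces in N, time in s.
With the tool pointing down it reaches from about 0.35 to 1 m from the base axis. Payload 7.1 kg.
Tool frame: the origin (TCP) lies at the very end of the fingers, on their centre line; the grasp point (between the pads) lies 19 mm behind it (ctrl.pinch_z is the distance from the TCP to the grasp point, in m); z points along the fingers, y is the line along which they close (so a half turn about z gives the same grasp; the last joint's range is limited). The gripper opens to 85 mm and grips with 20 to 120 N. Pads are 22 mm wide; open, the fingers measure 114 mm over their backs; the gripper's body (76 mm by 85 mm) begins 54 mm behind the grasp point. The pads swing forward as they close: fully open they stand 13 mm farther back than shut.
Start: joints at [1.178, 0.423, 1.63, -0, 1.089, -0.019], TCP at [0.228, 0.582, 0.231] pointing down, gripper open.
Joint ranges: [-3, 3], [-0.9, 2.11], [0.09, 2.58], [-1.31, 4.45], [0.11, 2.69], [-2.54, 2.54]. Speed limits (rad/s): [2.39, 2.39, 3.01, 3.14, 3.14, 3.14].

### API

Orientations are given as a unit quaternion [w, x, y, z].
In Python, from rig import ctrl gives the robot as it stands.
- The arm moves only by the shell command python3 -m handwheel 'ROWS' [FORCE]. ROWS is JSON, a list of rows, each a list of 7 numbers: the closure, from 0 (fully open) to 1 (shut), then the shift along the world's x, y, z in m, then the turn, a rotation vector about the world's x, y, z in degrees. In form: [[fingers, dx, dy, dz, ax, ay, az], ...]. A call has 1 to 12 rows; each row is the pose to reach, as a shift and turn from the pose commanded when the call began; what a row does not reach only later rows make up. A row lasts 1/10 s, in which the tool goes at most 50 mm and 8.59 degrees, less where a joint would pass 70% of its speed; a pose out of reach is approached as far as the arm can. A call with a gripper value outside its range is refused whole. The fingers move at their own pace and stop on an object; FORCE is the grip in N (left out, the last holds). Time passes only in rows, so rows that repeat a pose let the fingers close. It gives the time, the measured TCP pose, the force, the opening and the grip force at its end, in the units of the state.
- ctrl.get_obs(): the state, without advancing time (a new reading comes with each control period).
- ctrl.capture(name): name is "scene" or "side" or "wrist"; returns a dict with "img" (420x560x3 uint8, red, green, blue), "intrinsics" (3x3 intrinsics, pixels), "k1" (the pictures are not rectified: a ray, as slopes to the right and down, at radius r is drawn at 1 + k1 r^2 times it, then the intrinsics apply), "R" (3x3) and "t" (3): a world point X has camera coordinates R X + t. Camera axes: x right, y down, z forward; pixel columns grow to the right and rows downward; lengths in m; the calibration is good to about 2 mm. A picture is of the moment at which its call begins. There is no depth.
- ctrl.sign_off(): hands the job in; it is judged then, once.
The state is a dict: "time": time; "qpos": joint angles; "qvel": joint speeds; "joint_efforts": joint torques, N m; "eef_pos": TCP position; "orientation": TCP orientation; "wrist_force": force on the tool from outside, world axes, zero at the start; "torque": the same for the moment, N m; "width": finger opening in m; "grip_force": force on a finger pad.
Only numpy, scipy, OpenCV 4.12 (cv2) and the standard library are available. Lean on these libraries where they do the work, as an engineer would, in place of code of your own. Each camera call takes 0.05 s, during which the arm holds its last target. There are 200 camera calls.

### The job

Pick up the red-handled click wrench, set its square socket fully down on the steel bolt of the brown bakelite board, and gently turn the bolt clockwise until the wrench's handle breaks over at its joint. Stop at that click, well before the handle reaches the end of its bend, let go, and leave the wrench sitting flat on the bolt with its handle still bent over so the teacher can check it. Do not lean hard on the board, and leave the switch, the rheostat and the copper coil spool alone.

Things in the scene. Friction and masses are not known exactly. Their poses are not given: they have to be found in the camera images.
- wrench: click wrench, 0.32 kg, lying flat at the start. Origin: centre of the socket's mouth on the flat underside; z up; x from the socket towards the straight handle. Steel head 40 x 40 x 22 mm with a square socket right through it, 21 mm across, sides along x and y; a neck 26 mm wide, 17 mm high runs to x = 65 mm. Centre of mass near x = 50 mm. Any side of the bolt may face x.
- click (a joint): break-over joint of the handle, upright pin at x = 35 mm of the wrench. 0 = straight (start); grows as the handle bends clockwise from above; ends hard at 0.40 rad. Rigid up to about 0.6 N m about the pin (7 N across the handle at the grip), then the torque it takes falls off as it bends and stays where it is left. A proper click is a bend of 0.12 to 0.33 rad
- grip (a point): middle of the red handle bar, the place to hold it: 85 mm from the joint's pin, 120 mm from the socket's centre when straight, 29 mm above the wrench's underside; x axis outward along the handle. The bar is 18 mm wide, 20 mm high (19 to 39 mm above the underside) and runs from 50 mm inward to 80 mm outward of this point
- bolt: steel bolt on the board; origin on its axis at the level of the board's top, z up, x and y along the sides of its square head: 19 mm across flats, 12 mm high, then a cone to 17 mm. Turns clockwise from above against 0.3 N m by an unknown 0.4 to 0.8 rad to a hard stop. The socket has 0.11 rad of play on it either way. Seated, the wrench's underside lies on the board's top
- bolt_corner (a point): one upper corner of the bolt's square head, 13.4 mm from the axis, 12 mm above the board; turns with the bolt
- board: brown bakelite board, 240 (x) x 300 (y) x 30 mm, fixed; origin at the centre of its underside. The bolt stands at x = -45, y = 0 mm, towards the robot. Switch, bulb holder and two red terminals stand on the far half, from x = 39 mm on, up to 90 mm above the underside; the near half is bare, so the handle can sweep there
- switch (a joint): the black rocker of the switch at x = 65, y = 95 mm on the board, its top 55 mm above the board's underside: angle, 0 at the start; leave it
- rheostat: rheostat 70 x 200 mm, 100 mm high, 0.9 kg, loose, to the left of the wrench; origin at the centre of its underside; leave it
- spool: copper coil spool, 56 mm across, 50 mm high, loose, to the right of the board; origin at the centre of its underside; leave it

How it is judged:
On the way, in this order (a step that is already met when the one before it is completed fails the run):
1. the straight wrench's socket is fully down on the bolt, its underside on the board (horizontal distance between wrench and bolt below 0.004 m and z of wrench in the frame of bolt below 0.003 m and angle between wrench's own z axis and vertical below 0.07 rad and value of joint click below 0.05 rad), for 0.1 s.
2. with the socket on it the bolt has been turned tight and the handle has broken over (horizontal distance between wrench and bolt below 0.004 m and z of wrench in the frame of bolt below 0.005 m and distance of bolt_corner from where it was at the start of the episode above 0.0035 m and value of joint click above 0.12 rad), for 0.2 s.
At the end, for the whole second after the job is handed in: the wrench rests released and still on the bolt: socket within 4 mm of the bolt's axis, underside within 3 mm of the board's top, tilted less than 0.07 rad; the bolt turned (corner moved over 3.5 mm); the handle bent 0.12 to 0.33 rad (horizontal distance between wrench and bolt below 0.004 m and z of wrench in the frame of bolt below 0.003 m and angle between wrench's own z axis and vertical below 0.07 rad and distance of bolt_corner from where it was at the start of the episode above 0.0035 m and value of joint click between 0.12 and 0.33 rad and linear speed of wrench below 0.02 m/s); the robot touches nothing.
It fails at once if the handle is dragged on past the click (over 0.33 rad) (value of joint click above 0.33 rad).
It fails at once if the wrench is pressed or knocked hard against the board or bolt (contact force between wrench and board above 120 N).
It fails at once if the switch is moved (value of joint switch below -0.15 rad).
It fails at once if the rheostat is shifted (distance of rheostat from where it was at the start of the episode above 0.015 m).
It fails at once if the spool is shifted (distance of spool from where it was at the start of the episode above 0.015 m).
It also fails if it takes over 62 s, if anything falls off the work surface, if the arm or the gripper's body presses on something with over 40 N, if the wrist force passes 120 N, or if a joint passes its speed limit or range.

## Working session

There is one attempt and no reset: what is moved stays moved. The work goes in short steps, Python scripts to look and compute and a shell command to move; the robot and the scene stay as the last step left them, time stands still between calls to the robot, and variables do not carry over. Pictures are saved under pics/ and viewed, at most 10 in all, crops included, and the job is handed in when it is done.

```bash
ls; mkdir -p pics; python3 - <<'E'
from rig import ctrl
import cv2,numpy as np
o=ctrl.get_obs();print({k:np.round(v,3).tolist() for k,v in o.items()},ctrl.pinch_z)
for n in("scene","wrist"):
    c=ctrl.capture(n);cv2.imwrite(f"pics/{n}0.png",c["img"][:,:,::-1]);print(n,c["intrinsics"],c["k1"],c["R"],c["t"])
E
```

```text
pics
{'time': 0.0, 'qpos': [1.178, 0.424, 1.631, 0.0, 1.089, -0.019], 'qvel': [0.001, 0.0, 0.001, -0.001, 0.001, 0.001], 'joint_efforts': [-0.003, -55.739, -28.173, -0.0, 0.007, 0.0], 'eef_pos': [0.228, 0.581, 0.231], 'orientation': [-0.0, 0.186, 0.983, -0.001], 'wrist_force': [0.201, -0.233, -0.383], 'torque': [-0.012, -0.026, -0.009], 'grip_force': 0.0, 'width': 0.085} 0.0187
scene [[400.35536645   0.         280.52338122]
 [  0.         400.35536645 208.63936915]
 [  0.           0.           1.        ]] -0.06834497587778639 [[-0.39110783  0.92027256 -0.01153587]
 [ 0.49087236  0.19798107 -0.84843846]
 [-0.77851075 -0.33749357 -0.52916831]] [ 0.21205053 -0.21167647  1.47597216]
wrist [[343.37305806   0.         276.12944197]
 [  0.         343.37305806 203.14384442]
 [  0.           0.           1.        ]] 0.01896377994788423 [[ 0.36664191  0.93036128 -0.00126369]
 [ 0.88485575 -0.3482886   0.30939514]
 [ 0.28740913 -0.11455541 -0.95093273]] [-0.62339023 -0.03911555  0.38024256]
```

View pics/scene0.png

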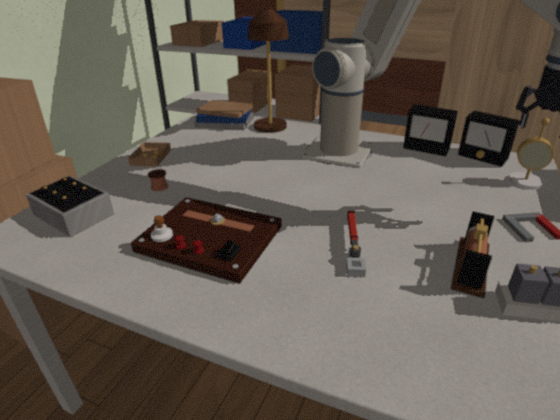

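View pics/wrist0.png

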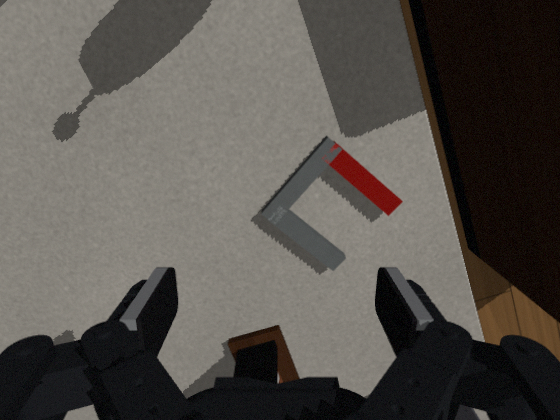

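The scene picture shows the wrench with its socket near (356,266) and red handle end near (351,213). The board spans about (136–281, 203–270), with the bolt near (217,219). The wrist view shows only a magnet and the end of the rheostat.

```bash
cat > h.py <<'E'
from rig import ctrl
import cv2,numpy as np
def px2w(c,px,z):
    K=np.array(c["intrinsics"]);R=np.array(c["R"]);t=np.array(c["t"])
    d=cv2.undistortPoints(np.array([[px]],float),K,np.array([c["k1"],0,0,0,0.]))[0,0]
    r=R.T@np.array([d[0],d[1],1]);o=-R.T@t
    return o+r*(z-o[2])/r[2]
def w2px(c,X):
    return cv2.projectPoints(np.array([X],float),cv2.Rodrigues(np.array(c["R"]))[0],np.array(c["t"]),np.array(c["intrinsics"]),np.array([c["k1"],0,0,0,0.]))[0][0,0]
E
python3 - <<'E'
from h import *
c=ctrl.capture("scene")
for n,p,z in[("sock",(356,265),.022),("hend",(351.5,212),.039),("joint",(354,243),.03),("bolt",(217,218),.045),("b1",(187,203),.03),("b2",(281,232),.03),("b3",(238,271),.03),("b4",(136,241),.03)]:
    print(n,px2w(c,p,z).round(3))
i=c["img"][180:300,120:400];cv2.imwrite("pics/crop0.png",cv2.resize(i,None,fx=2.8,fy=2.8,interpolation=cv2.INTER_CUBIC)[:,:,::-1])
E
```

```text
sock [0.636 0.224 0.022]
hend [0.45  0.164 0.039]
joint [0.568 0.201 0.03 ]
bolt [ 0.616 -0.144  0.045]
b1 [ 0.562 -0.275  0.03 ]
b2 [0.592 0.023 0.03 ]
b3 [ 0.762 -0.007  0.03 ]
b4 [ 0.76  -0.289  0.03 ]
```

View pics/crop0.png

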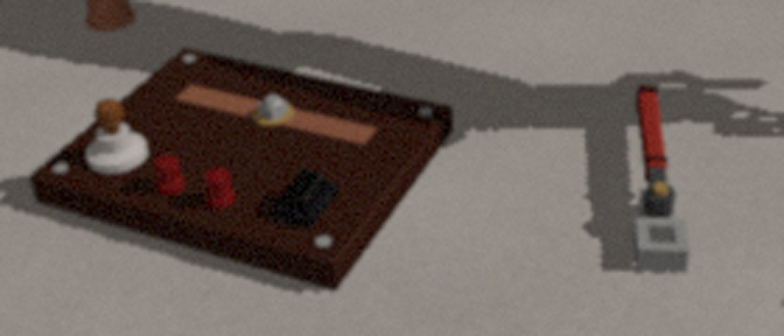

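The crop shows the socket square at crop (661,234), the handle end at (648,90) and the bolt at (272,108). The estimated socket-to-handle-end length is 0.195 m against the expected 0.20 m, so I'm moving above the wrench.

```bash
python3 -m handwheel '[[0,0.03,-0.04,0.01,0,0,-8],[0,0.06,-0.08,0.01,0,0,-16],[0,0.09,-0.12,0.01,0,0,-24],[0,0.12,-0.16,0.01,0,0,-32],[0,0.15,-0.2,0.01,0,0,-40],[0,0.18,-0.24,0.01,0,0,-48],[0,0.21,-0.28,0.01,0,0,-56],[0,0.24,-0.32,0.01,0,0,-64],[0,0.27,-0.36,0.01,0,0,-72],[0,0.294,-0.394,0.01,0,0,-80]]'
python3 -m handwheel '[[0,0,0,0,0,0,-8],[0,0,0,0,0,0,-16],[0,0,0,0,0,0,-24],[0,0,0,0,0,0,-32],[0,0,0,0,0,0,-40],[0,0,0,0,0,0,-48],[0,0,0,0,0,0,-56],[0,0,0,0,0,0,-60.5],[0,0,0,0,0,0,-60.5],[0,0,0,0,0,0,-60.5],[0,0,0,0,0,0,-60.5]]'
python3 - <<'E'
from h import *
o=ctrl.get_obs();print(o["qpos"],o["eef_pos"],o["orientation"])
c=ctrl.capture("wrist");cv2.imwrite("pics/w1.png",c["img"][:,:,::-1])
E
```

```text
time: 1.15
eef_pos: [0.5234, 0.1856, 0.2413]
orientation: [0.0, 0.776, 0.631, 0.0]
wrist_force: [-0.0, 0.9, -0.2]
width: 0.0855
grip_force: 0.0
time: 2.25
eef_pos: [0.5221, 0.1878, 0.2413]
orientation: [0.0, 0.987, 0.158, -0.0]
wrist_force: [-0.2, -0.7, -0.7]
width: 0.0855
grip_force: 0.0
[ 3.23827832e-01  3.08942202e-01  1.77766472e+00 -3.73066047e-05
  1.05512774e+00  1.57737287e+00] [0.52213641 0.18779356 0.24125158] [ 2.76828447e-05  9.87443855e-01  1.57970339e-01 -6.73687636e-05]
```

View pics/w1.png

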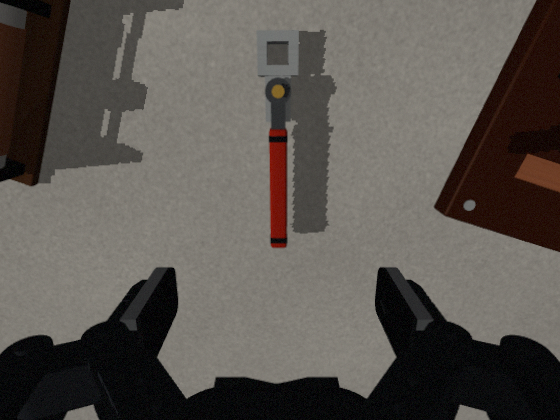

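The wrist view shows the wrench lying upright in the image: socket at (278,53), pin at (278,91), and red bar from (278,130) to (279,247). It is well aligned with the tool.

```bash
python3 - <<'E'
from h import *
c=ctrl.capture("wrist")
hsv=cv2.cvtColor(c["img"],cv2.COLOR_RGB2HSV)
m=((hsv[...,0]<8)|(hsv[...,0]>172))&(hsv[...,1]>180)&(hsv[...,2]>90)
m[:,:240]=0;m[:,320:]=0
ys,xs=np.nonzero(m);print("red",xs.mean(),ys.mean(),ys.min(),ys.max())
y=np.arange(ys.min()+3,ys.max()-3);f=np.polyfit(ys,xs,1)
a=px2w(c,(np.polyval(f,130),130),.039);b=px2w(c,(np.polyval(f,246),246),.039);print(a,b,(a+b)/2,np.linalg.norm(a-b),np.degrees(np.arctan2(*(b-a)[1::-1])))
s=px2w(c,(277.5,53),.022);print("sock",s, np.linalg.norm(b-s))
d=(b-a)/np.linalg.norm(b-a)
print("grip from sock",s+.12*d,"from end",b-.08*d,"pin",px2w(c,(278,91),.03)-.035*d)
E
```

```text
red 277.21324503311257 187.22317880794702 129 246
[0.56305532 0.20017591 0.039     ] [0.44423005 0.16028439 0.039     ] [0.50364269 0.18023015 0.039     ] 0.12534264584221413 -161.4422863359389
sock [0.63098755 0.22159408 0.022     ] 0.19729734214316577
grip from sock [0.51722712 0.18340291 0.022     ] from end [0.52007033 0.18574517 0.039     ] pin [0.63126754 0.22147391 0.03      ]
```

```bash
python3 -m handwheel '[[0,-0.0036,-0.0026,-0.05,0,0,0.4],[0,-0.0036,-0.0026,-0.1,0,0,0.4],[0,-0.0036,-0.0026,-0.15,0,0,0.4],[0,-0.0036,-0.0026,-0.19,0,0,0.4],[0,-0.0036,-0.0026,-0.215,0,0,0.4],[0,-0.0036,-0.0026,-0.23,0,0,0.4],[0,-0.0036,-0.0026,-0.23,0,0,0.4],[1,-0.0036,-0.0026,-0.23,0,0,0.4],[1,-0.0036,-0.0026,-0.23,0,0,0.4],[1,-0.0036,-0.0026,-0.23,0,0,0.4],[1,-0.0036,-0.0026,-0.23,0,0,0.4],[1,-0.0036,-0.0026,-0.23,0,0,0.4]]' 80
python3 -m handwheel '[[1,0,0,0,0,0,0],[1,0,0,0,0,0,0],[1,0,0,0,0,0,0],[1,0,0,0.02,0,0,0],[1,0,0,0.05,0,0,0],[1,0,0,0.08,0,0,0],[1,0,0,0.12,0,0,0],[1,0,0,0.12,0,0,0]]'
python3 - <<'E'
from h import *
c=ctrl.capture("scene")
for n,p,z in[("bolt",(217,218),.045),("bolt",(217.1,218.5),.045),("b1",(186.8,198),.03),("b2",(281.4,218.6),.03),("b3",(239,274),.03),("b4",(132.5,244),.03)]:
    print(n,px2w(c,p,z).round(3))
E
```

```text
time: 3.55
eef_pos: [0.519, 0.1853, 0.0121]
orientation: [-0.0, 0.987, 0.161, 0.001]
wrist_force: [0.2, -1.3, 4.6]
width: 0.0168
grip_force: 78.4
time: 4.35
eef_pos: [0.5213, 0.1862, 0.1357]
orientation: [-0.001, 0.987, 0.161, 0.004]
wrist_force: [0.1, 0.4, -3.0]
width: 0.0164
grip_force: 78.8
bolt [ 0.616 -0.144  0.045]
bolt [ 0.618 -0.143  0.045]
b1 [ 0.539 -0.292  0.03 ]
b2 [0.536 0.    0.03 ]
b3 [ 0.77 -0.    0.03]
b4 [ 0.773 -0.289  0.03 ]
```

```bash
python3 -m handwheel '[[1,0,-0.04,0.02,0,0,-3],[1,0,-0.08,0.04,0,0,-6],[1,0,-0.12,0.04,0,0,-9],[1,0,-0.16,0.04,0,0,-12],[1,0,-0.2,0.04,0,0,-15],[1,0,-0.23,0.04,0,0,-18],[1,0,-0.25,0.04,0,0,-18],[1,0,-0.25,0.04,0,0,-18],[1,0,-0.25,0.04,0,0,-18],[1,0,-0.25,0.04,0,0,-18]]'
python3 - <<'E'
from h import *
c=ctrl.capture("wrist");cv2.imwrite("pics/w2.png",c["img"][:,:,::-1])
print(w2px(c,(.613,-.144,.045)))
E
```

```text
time: 5.4
eef_pos: [0.5179, -0.0639, 0.1703]
orientation: [-0.0, 1.0, 0.005, -0.001]
wrist_force: [1.1, 0.7, -3.3]
width: 0.0169
grip_force: 79.2
[387.39910789  68.04436382]
```

View pics/w2.png

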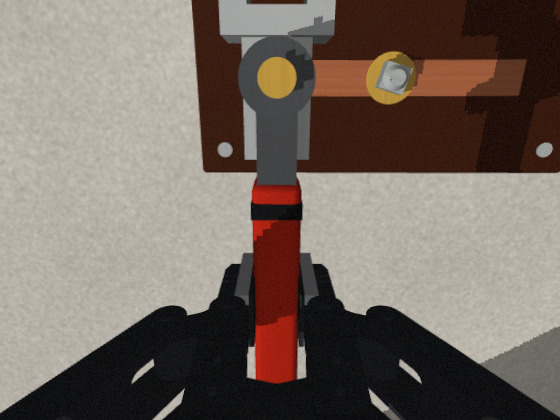

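The bolt sits at about (391,77) on its copper strip, visibly rotated. The wrench is held straight, with its pin at (277,77). Next is an enlarged crop for the bolt's angle.

```bash
python3 - <<'E'
from h import *
c=ctrl.capture("wrist")
i=c["img"][45:110,355:425];cv2.imwrite("pics/w2c.png",cv2.resize(i,None,fx=8,fy=8,interpolation=cv2.INTER_CUBIC)[:,:,::-1])
print(px2w(c,(225,150),.03),px2w(c,(544,150),.03))
E
```

```text
[ 0.55067627 -0.02174605  0.03      ] [ 0.55229954 -0.28227723  0.03      ]
```

View pics/w2c.png

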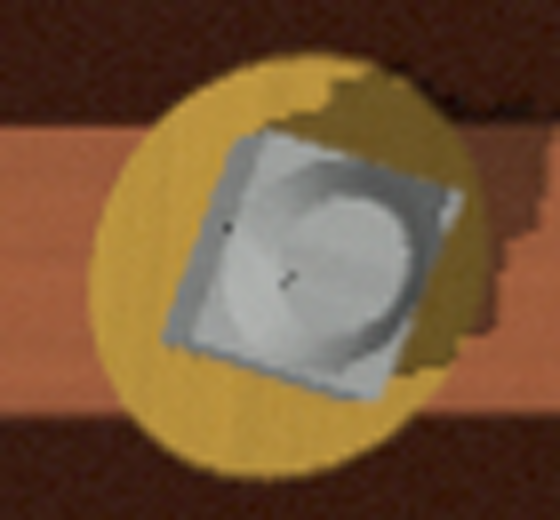

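The crop shows the square top's corners at (265,130), (462,190), (378,398) and (190,345).

```bash
cat > m.py <<'E'
from h import *
c=ctrl.capture("wrist");o=ctrl.get_obs()
P=np.array([px2w(c,(355+(x+.5)/8-.5,45+(y+.5)/8-.5),.042) for x,y in[(265,130),(462,190),(378,398),(190,345)]])[:,:2]
print("bolt",P.mean(0),[np.linalg.norm(P[i]-P[i-1]).round(4) for i in range(4)],[np.degrees(np.arctan2(*(P[i]-P[i-1])[::-1])).round(1)%90 for i in range(4)])
print("tcp",o["eef_pos"],o["orientation"])
# wrench: pin top height guess, underside = tcp.z-.011
z=o["eef_pos"][2]-.011
for h in(.03,.035,.04):
    print(h,px2w(c,(276.5,77),z+h))
hsv=cv2.cvtColor(c["img"],cv2.COLOR_RGB2HSV)
m=((hsv[...,0]>15)&(hsv[...,0]<30)&(hsv[...,1]>150)&(hsv[...,2]>80));m[:,:250]=0;m[:,305:]=0;m[110:]=0
ys,xs=np.nonzero(m);print("pin px",xs.mean(),ys.mean(),(xs.min()+xs.max())/2,(ys.min()+ys.max())/2)
for p in[(222,36),(335,36)]: print(px2w(c,p,z+.0),px2w(c,p,z+.022))
E
python3 m.py
```

```text
bolt [ 0.60705026 -0.15126565] [np.float64(0.0191), np.float64(0.0192), np.float64(0.0189), np.float64(0.0186)] [np.float64(75.2), np.float64(74.9), np.float64(73.5), np.float64(75.7)]
tcp [ 0.5184171  -0.06382791  0.17101055] [-7.80211651e-05  9.99987860e-01  4.91719436e-03 -3.06643123e-04]
0.03 [ 0.60172467 -0.06363236  0.19001055]
0.035 [ 0.60154011 -0.06363039  0.19501055]
0.04 [ 0.60135555 -0.06362843  0.20001055]
pin px 276.60176991150445 77.03942075623492 276.5 77.0
[ 0.61806608 -0.04154618  0.16001055] [ 0.61506477 -0.04471315  0.18201055]
[ 0.61843207 -0.08708693  0.16001055] [ 0.61537817 -0.08370939  0.18201055]
```

```bash
python3 - <<'E'
from h import *
c=ctrl.capture("scene")
print("spool",px2w(c,(158,174),.05),px2w(c,(158,188),.0))
i=c["img"][160:290,110:330];cv2.imwrite("pics/s2.png",cv2.resize(i,None,fx=3.5,fy=3.5,interpolation=cv2.INTER_CUBIC)[:,:,::-1])
b=np.array([.60705,-.15127])
a=np.radians(254.8);d=np.array([np.cos(a),np.sin(a)])
print("tcp goal",b+.1178*d,"tip",b+.2*d)
E
```

```text
spool [ 0.47660075 -0.43791847  0.05      ] [ 0.47882443 -0.44673429  0.        ]
tcp goal [ 0.57616411 -0.26494894] tip [ 0.55461216 -0.3442733 ]
```

View pics/s2.png

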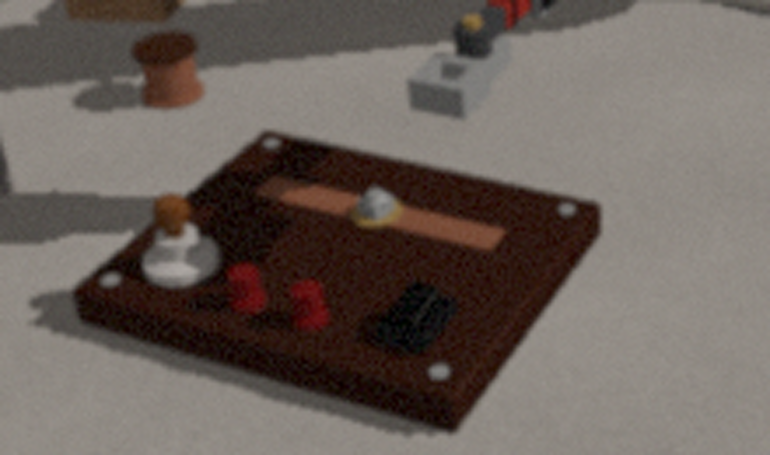

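The spool is at about (0.477,-0.44), clear of the handle tip. I'm now swinging the wrench to 254.8° above the bolt.

```bash
python3 -m handwheel '[[1,0.006,-0.02,0,0,0,7.4],[1,0.012,-0.04,0,0,0,14.8],[1,0.018,-0.06,0,0,0,22.2],[1,0.023,-0.08,0,0,0,29.6],[1,0.029,-0.1,0,0,0,37],[1,0.035,-0.12,0,0,0,44.4],[1,0.041,-0.14,0,0,0,51.8],[1,0.047,-0.16,0,0,0,59.2],[1,0.053,-0.18,0,0,0,66.6],[1,0.0578,-0.2011,-0.02,0,0,74.2],[1,0.0578,-0.2011,-0.04,0,0,74.2],[1,0.0578,-0.2011,-0.05,0,0,74.2]]'
python3 -m handwheel '[[1,0,0,0,0,0,0],[1,0,0,0,0,0,0],[1,0,0,0,0,0,0]]'
python3 - <<'E'
from h import *
c=ctrl.capture("wrist");cv2.imwrite("pics/w3.png",c["img"][:,:,::-1])
o=ctrl.get_obs();print(o["qpos"],2*np.degrees(np.arctan2(o["orientation"][2],o["orientation"][1])))
E
```

```text
time: 6.8
eef_pos: [0.5757, -0.2656, 0.1196]
orientation: [-0.001, 0.795, 0.606, -0.0]
wrist_force: [-0.5, 1.3, -3.5]
width: 0.0164
grip_force: 79.1
time: 7.1
eef_pos: [0.5771, -0.2657, 0.1224]
orientation: [0.001, 0.795, 0.607, 0.0]
wrist_force: [-0.1, -0.2, -2.8]
width: 0.0169
grip_force: 79.1
[-4.50232837e-01  5.70163415e-01  1.67387443e+00  6.04499465e-06
  8.95683765e-01 -1.83432602e-01] 74.71325634330644
```

View pics/w3.png

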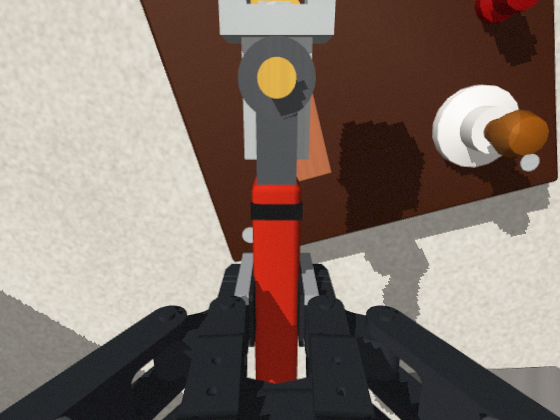

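```bash
python3 -m handwheel '[[1,-0.002,0.001,-0.03,0,0,0],[1,-0.002,0.001,-0.05,0,0,0],[1,-0.002,0.001,-0.057,0,0,0],[1,-0.002,0.001,-0.057,0,0,0],[1,-0.002,0.001,-0.057,0,0,0],[1,-0.002,0.001,-0.057,0,0,0],[1,-0.002,0.001,-0.057,0,0,0]]'
python3 - <<'E'
from h import *
out=[]
for n in("scene","side"):
    c=ctrl.capture(n);u,v=w2px(c,(.607,-.151,.055)).astype(int);print(n,u,v,-np.array(c["R"]).T@c["t"])
    out.append(cv2.resize(c["img"][max(v-30,0):v+30,max(u-40,0):u+40],(400,300),interpolation=cv2.INTER_CUBIC))
c=ctrl.capture("wrist");out.append(cv2.resize(c["img"][0:100,200:360],(400,250)))
out[2]=cv2.copyMakeBorder(out[2],0,50,0,0,cv2.BORDER_CONSTANT)
e=cv2.resize(ctrl.capture("side")["img"],(400,300))
I=np.vstack([np.hstack(out[:2]),np.hstack([out[2],e])]);cv2.imwrite("pics/m4.png",I[:,:,::-1])
E
```

```text
time: 7.85
eef_pos: [0.5751, -0.2652, 0.0655]
orientation: [0.001, 0.795, 0.607, 0.0]
wrist_force: [-0.3, -0.5, -3.1]
width: 0.0167
grip_force: 79.1
scene 216 212 [1.33590095 0.34489476 0.60388943]
side 315 243 [ 0.29332648 -0.91126449  0.98541046]
```

View pics/m4.png

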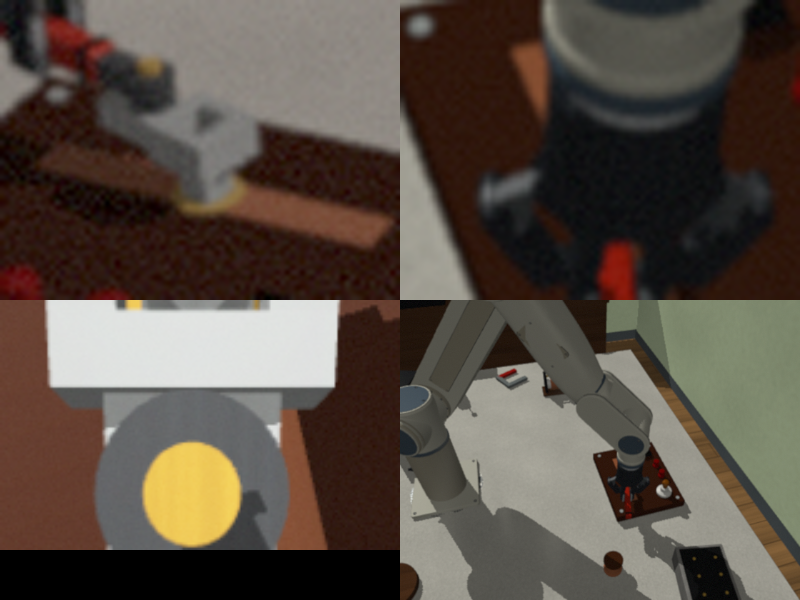

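Seen through the socket (bottom-left panel), the bolt sits at x≈143–252 within the 117–270 aperture, so lateral alignment is good. I'll check the along-handle fit using the head's corners in the scene panel.

```bash
python3 - <<'E'
from h import *
c=ctrl.capture("scene");o=ctrl.get_obs();print(o["eef_pos"])
q=o["orientation"];a=2*np.arctan2(q[2],q[1]);e=np.array([np.cos(a),np.sin(a)]);n=np.array([-e[1],e[0]])
b=np.array([.607,-.1513])
z0=o["eef_pos"][2]-.011
for s in(-.005,0,.005):
    r=[]
    for ce,cn,z in[(.02,.02,.0),(.02,-.02,0),(-.02,-.02,0),(.02,.02,.022),(.02,-.02,.022),(-.02,-.02,.022)]:
        p=b+e*(ce+s)+n*cn; r.append(((w2px(c,(*p,z0+z))-[176,182])*5).round().tolist())
    print(s,r)
print("washer", [((w2px(c,(b[0]+dx,b[1]+dy,.031))-[176,182])*5).round().tolist() for dx,dy in[(.018,0),(0,.018),(-.018,0),(0,-.018)]])
E
```

```text
[ 0.57446407 -0.26492443  0.06455178]
-0.005 [[249.0, 147.0], [193.0, 181.0], [139.0, 155.0], [246.0, 111.0], [189.0, 144.0], [134.0, 119.0]]
0 [[256.0, 150.0], [200.0, 184.0], [145.0, 158.0], [253.0, 114.0], [195.0, 147.0], [141.0, 122.0]]
0.005 [[263.0, 154.0], [207.0, 188.0], [152.0, 162.0], [260.0, 117.0], [203.0, 151.0], [147.0, 125.0]]
washer [[187.0, 209.0], [235.0, 198.0], [223.0, 173.0], [175.0, 184.0]]
```

```bash
python3 -m handwheel '[[1,0,0,-0.004,0,0,0],[1,0,0,-0.008,0,0,0],[1,0,0,-0.011,0,0,0],[1,0,0,-0.011,0,0,0],[1,0,0,-0.011,0,0,0]]'; python3 -m handwheel '[[1,0,0,-0.002,0,0,0],[1,0,0,-0.004,0,0,0],[1,0,0,-0.006,0,0,0],[1,0,0,-0.006,0,0,0],[1,0,0,-0.006,0,0,0]]'; python3 -c "
from h import *
o=ctrl.get_obs();print(o['torque'],o['wrist_force'])"
```

```text
time: 8.6
eef_pos: [0.5745, -0.2649, 0.0531]
orientation: [-0.0, 0.795, 0.606, 0.0]
wrist_force: [0.2, -0.7, -3.4]
width: 0.0168
grip_force: 79.1
time: 9.1
eef_pos: [0.5745, -0.2648, 0.0473]
orientation: [0.0, 0.795, 0.607, 0.0]
wrist_force: [1.7, -1.0, -3.9]
width: 0.0165
grip_force: 79.2
[-0.21988571 -0.17666808 -0.17171906] [ 1.67235914 -0.95887748 -3.87591233]
```

```bash
python3 -m handwheel '[[1,0,0,-0.002,0,0,0],[1,0,0,-0.004,0,0,0],[1,0,0,-0.005,0,0,0],[1,0,0,-0.005,0,0,0]]'; python3 -m handwheel '[[1,0,0,-0.001,0,0,0],[1,0,0,-0.001,0,0,0],[1,0,0,-0.001,0,0,0]]';  python3 -c "
from h import *
o=ctrl.get_obs();print(o['torque'],o['wrist_force'])"
```

```text
time: 9.5
eef_pos: [0.5745, -0.265, 0.0425]
orientation: [0.0, 0.795, 0.606, 0.0]
wrist_force: [0.9, 0.4, -1.0]
width: 0.0164
grip_force: 79.7
time: 9.8
eef_pos: [0.5745, -0.2652, 0.0421]
orientation: [0.0, 0.795, 0.607, 0.0]
wrist_force: [-1.2, -1.6, 5.8]
width: 0.0168
grip_force: 80.6
[ 0.13944985  0.18583978 -0.1668286 ] [-1.171468   -1.60808175  5.79353541]
```

The force shows contact with the board at the expected height, so the socket is seated. Next I compute the arc table for the turn.

```bash
cat > arc.py <<'E'
import sys
from h import *
cx,cy,step,n=map(float,sys.argv[1:5])
o=ctrl.get_obs();r=np.array(o["eef_pos"][:2])-[cx,cy]
for k in range(1,int(n)+1):
    a=-np.radians(step*k);R=np.array([[np.cos(a),-np.sin(a)],[np.sin(a),np.cos(a)]])
    print(step*k,(R@r-r).round(4))
E
cat > st.py <<'E'
from h import *
o=ctrl.get_obs();q=o["orientation"];y=180+2*np.degrees(np.arctan2(q[2],q[1]));a=np.radians(y)
f=np.array(o["wrist_force"]);p=np.array(o["eef_pos"])
t=np.array([np.sin(a),-np.cos(a)])
print("t%.2f yaw %.2f ang %.2f Ft %.2f Fr %.2f Fz %.2f Mz %.2f"%(o["time"],y,np.degrees(np.arctan2(p[1]+.1515,p[0]-.607))%360,f[:2]@t,f[:2]@[np.cos(a),np.sin(a)],f[2],o["torque"][2]),p.round(4),"r",np.hypot(p[0]-.607,p[1]+.1515).round(4))
E
python3 st.py; python3 arc.py .607 -.1515 2 11
```

```text
t9.80 yaw 254.67 ang 254.05 Ft 0.70 Fr 1.86 Fz 5.79 Mz -0.17 [ 0.5745 -0.2652  0.0421] r 0.1182
2.0 [-0.0039  0.0012]
4.0 [-0.0078  0.0025]
6.0 [-0.0117  0.004 ]
8.0 [-0.0155  0.0056]
10.0 [-0.0192  0.0074]
12.0 [-0.0229  0.0092]
14.0 [-0.0265  0.0112]
16.0 [-0.0301  0.0134]
18.0 [-0.0335  0.0156]
20.0 [-0.0369  0.018 ]
22.0 [-0.0402  0.0204]
```

```bash
python3 -m handwheel '[[1,-0.0039,0.0012,0,0,0,-2],[1,-0.0078,0.0025,0,0,0,-4],[1,-0.0117,0.004,0,0,0,-6],[1,-0.0155,0.0056,0,0,0,-8],[1,-0.0192,0.0074,0,0,0,-10],[1,-0.0192,0.0074,0,0,0,-10]]' 50 >/dev/null; python3 st.py;  python3 -m handwheel '[[1,0,0,0,0,0,0],[1,0,0,0,0,0,0],[1,0,0,0,0,0,0]]'>/dev/null; python3 st.py; python3 arc.py .607 -.1515 2 8
```

```text
t10.40 yaw 244.67 ang 244.40 Ft -2.26 Fr -2.36 Fz 3.49 Mz -0.13 [ 0.5562 -0.2576  0.0422] r 0.1177
t10.70 yaw 244.71 ang 244.43 Ft -0.64 Fr -1.93 Fz 7.16 Mz -0.17 [ 0.5562 -0.2577  0.0421] r 0.1177
2.0 [-0.0037  0.0018]
4.0 [-0.0073  0.0038]
6.0 [-0.0108  0.0059]
8.0 [-0.0143  0.0081]
10.0 [-0.0177  0.0104]
12.0 [-0.021   0.0129]
14.0 [-0.0242  0.0154]
16.0 [-0.0273  0.0181]
```

```bash
python3 -m handwheel '[[1,-0.0037,0.0018,0,0,0,-2],[1,-0.0073,0.0038,0,0,0,-4],[1,-0.0108,0.0059,0,0,0,-6],[1,-0.0143,0.0081,0,0,0,-8]]' >/dev/null; python3 st.py;  python3 -m handwheel '[[1,-0.0034,0.0023,0,0,0,-2],[1,-0.0067,0.0048,0,0,0,-4]]'>/dev/null; python3 st.py; python3 arc.py .607 -.1515 1.5 8
```

```text
t11.10 yaw 236.70 ang 236.74 Ft -2.99 Fr -2.39 Fz 4.15 Mz 0.26 [ 0.5424 -0.25    0.0422] r 0.1178
t11.30 yaw 232.71 ang 232.72 Ft -2.48 Fr -1.22 Fz 4.95 Mz 0.29 [ 0.5357 -0.2452  0.0422] r 0.1178
1.5 [-0.0024  0.0019]
3.0 [-0.0048  0.0039]
4.5 [-0.0071  0.0059]
6.0 [-0.0094  0.008 ]
7.5 [-0.0116  0.0101]
9.0 [-0.0138  0.0123]
10.5 [-0.0159  0.0146]
12.0 [-0.0179  0.0169]
```

Turned 22° so far, with about 2.5 N of steady drag. From here I go in small steps with a reading after each.

```bash
H="python3 -m handwheel"; python3 -m handwheel '[[1,-0.0024,0.0019,0,0,0,-1.5]]' >/dev/null; python3 st.py; python3 -m handwheel '[[1,-0.0024,0.002,0,0,0,-1.5]]' >/dev/null; python3 st.py; python3 -m handwheel '[[1,-0.0023,0.002,0,0,0,-1.5]]' >/dev/null; python3 st.py; python3 -m handwheel '[[1,-0.0023,0.0021,0,0,0,-1.5]]' >/dev/null; python3 st.py;python3 arc.py .607 -.1515 1.5 4
```

```text
t11.40 yaw 231.22 ang 231.22 Ft -3.43 Fr -2.14 Fz 5.70 Mz 0.29 [ 0.5332 -0.2433  0.0422] r 0.1178
t11.50 yaw 229.73 ang 229.73 Ft -3.01 Fr -1.16 Fz 5.44 Mz 0.31 [ 0.5309 -0.2413  0.0422] r 0.1178
t11.60 yaw 228.24 ang 228.25 Ft -2.28 Fr -2.14 Fz 4.79 Mz 0.28 [ 0.5286 -0.2393  0.0422] r 0.1178
t11.70 yaw 226.73 ang 226.75 Ft -3.86 Fr -1.39 Fz 5.61 Mz 0.27 [ 0.5263 -0.2373  0.0422] r 0.1178
1.5 [-0.0022  0.0021]
3.0 [-0.0044  0.0043]
4.5 [-0.0065  0.0066]
6.0 [-0.0085  0.0089]
```

```bash
python3 -m handwheel '[[1,-0.0022,0.0021,0,0,0,-1.5]]' >/dev/null; python3 st.py; python3 -m handwheel '[[1,-0.0022,0.0022,0,0,0,-1.5]]' >/dev/null; python3 st.py; python3 -m handwheel '[[1,-0.0021,0.0023,0,0,0,-1.5]]' >/dev/null; python3 st.py; python3 -m handwheel '[[1,-0.002,0.0023,0,0,0,-1.5]]' >/dev/null; python3 st.py;python3 arc.py .607 -.1515 1.5 4
```

```text
t11.80 yaw 225.24 ang 225.25 Ft -2.94 Fr -1.52 Fz 4.46 Mz 0.36 [ 0.5241 -0.2352  0.0421] r 0.1178
t11.90 yaw 223.74 ang 223.76 Ft -3.59 Fr -2.54 Fz 5.15 Mz 0.36 [ 0.5219 -0.233   0.0422] r 0.1178
t12.00 yaw 222.24 ang 222.22 Ft -4.31 Fr -0.95 Fz 5.60 Mz 0.30 [ 0.5198 -0.2307  0.0421] r 0.1178
t12.10 yaw 220.75 ang 220.75 Ft -2.15 Fr -1.57 Fz 5.20 Mz 0.39 [ 0.5178 -0.2284  0.0421] r 0.1178
1.5 [-0.002   0.0024]
3.0 [-0.0039  0.0048]
4.5 [-0.0058  0.0072]
6.0 [-0.0075  0.0097]
```

```bash
cat > bend.py <<'E'
from h import *
def ang(img):
    g=cv2.GaussianBlur(cv2.cvtColor(img,cv2.COLOR_RGB2GRAY),(3,3),0).astype(float)
    xs=list(range(226,326,4))
    ys=[10+np.argmin(np.diff(g[10:60,x])) for x in xs]
    f=np.polyfit(xs,ys,1);r=abs(ys-np.polyval(f,xs));k=r<=np.median(r)*2+1
    f=np.polyfit(np.array(xs)[k],np.array(ys)[k],1)
    h=cv2.cvtColor(img,cv2.COLOR_RGB2HSV);m=((h[...,0]>15)&(h[...,0]<30)&(h[...,1]>150)&(h[...,2]>80));m[:40]=0;m[:,:250]=0;m[:,305:]=0;m[110:]=0
    y,x=np.nonzero(m)
    return np.degrees(np.arctan(f[0])).round(2),k.sum(),ys,(x.mean().round(1),y.mean().round(1))
if __name__=="__main__":
    print(ang(cv2.imread("pics/w3.png")[:,:,::-1].copy()));print(ang(ctrl.capture("wrist")["img"]))
E
python3 bend.py; python3 st.py
```

```text
(np.float64(0.0), np.int64(25), [np.int64(34), np.int64(34), np.int64(34), np.int64(34), np.int64(34), np.int64(34), np.int64(34), np.int64(34), np.int64(34), np.int64(34), np.int64(34), np.int64(34), np.int64(34), np.int64(34), np.int64(34), np.int64(34), np.int64(34), np.int64(34), np.int64(34), np.int64(34), np.int64(34), np.int64(34), np.int64(34), np.int64(34), np.int64(34)], (np.float64(276.5), np.float64(77.2)))
(np.float64(0.0), np.int64(25), [np.int64(33), np.int64(33), np.int64(33), np.int64(33), np.int64(33), np.int64(33), np.int64(33), np.int64(33), np.int64(33), np.int64(33), np.int64(33), np.int64(33), np.int64(33), np.int64(33), np.int64(33), np.int64(33), np.int64(33), np.int64(33), np.int64(33), np.int64(33), np.int64(33), np.int64(33), np.int64(33), np.int64(33), np.int64(33)], (np.float64(275.3), np.float64(77.4)))
t12.15 yaw 220.66 ang 220.58 Ft -3.38 Fr -1.89 Fz 5.98 Mz 0.20 [ 0.5175 -0.2281  0.0421] r 0.1178
```

The image confirms the handle is still straight, and this gives me a direct bend meter. I'm continuing in small steps with a bend reading each time.

```bash
sed -i '/__main__/,$d' bend.py; echo 'a=ang(ctrl.capture("wrist")["img"]);print("bend",a[0],a[1],a[3])'>>bend.py
python3 -m handwheel '[[1,-0.002,0.0024,0,0,0,-1.5]]' >/dev/null; python3 st.py;python3 bend.py; python3 -m handwheel '[[1,-0.0019,0.0024,0,0,0,-1.5]]' >/dev/null; python3 st.py; python3 bend.py; python3 -m handwheel '[[1,-0.0018,0.0024,0,0,0,-1.5]]' >/dev/null; python3 st.py;python3 bend.py; python3 -m handwheel '[[1,-0.0018,0.0025,0,0,0,-1.5]]' >/dev/null; python3 st.py;python3 bend.py;python3 arc.py .607 -.1515 1.5 4
```

```text
t12.25 yaw 219.26 ang 219.30 Ft -3.57 Fr -2.74 Fz 6.27 Mz 0.35 [ 0.5158 -0.2261  0.0421] r 0.1178
bend 0.0 25 (np.float64(275.3), np.float64(77.3))
t12.40 yaw 217.75 ang 217.77 Ft -2.52 Fr -0.72 Fz 5.70 Mz 0.39 [ 0.5139 -0.2236  0.0421] r 0.1178
bend -0.13 25 (np.float64(275.3), np.float64(77.3))
t12.55 yaw 216.25 ang 216.31 Ft -1.77 Fr -1.80 Fz 7.19 Mz 0.37 [ 0.512  -0.2213  0.0421] r 0.1178
bend -0.46 25 (np.float64(275.2), np.float64(77.3))
t12.70 yaw 214.75 ang 214.93 Ft -4.35 Fr -0.68 Fz 5.23 Mz 0.25 [ 0.5104 -0.2189  0.0421] r 0.1178
bend -1.1 25 (np.float64(275.7), np.float64(77.3))
1.5 [-0.0017  0.0026]
3.0 [-0.0034  0.0052]
4.5 [-0.005   0.0078]
6.0 [-0.0065  0.0105]
```

```bash
python3 -m handwheel '[[1,-0.0017,0.0026,0,0,0,-1.5]]' >/dev/null; python3 st.py;python3 bend.py; python3 -m handwheel '[[1,-0.0017,0.0026,0,0,0,-1.5]]' >/dev/null; python3 st.py; python3 bend.py; python3 -m handwheel '[[1,-0.0016,0.0026,0,0,0,-1.5]]' >/dev/null; python3 st.py;python3 bend.py
```

```text
t12.85 yaw 213.21 ang 213.56 Ft -5.53 Fr -0.75 Fz 4.64 Mz 0.06 [ 0.5089 -0.2166  0.0422] r 0.1177
bend -2.11 25 (np.float64(276.4), np.float64(77.4))
t13.00 yaw 211.67 ang 212.25 Ft -8.25 Fr -0.08 Fz 4.52 Mz -0.08 [ 0.5075 -0.2143  0.0422] r 0.1177
bend -3.54 25 (np.float64(277.1), np.float64(77.4))
t13.15 yaw 210.15 ang 210.94 Ft -8.92 Fr -1.12 Fz 3.10 Mz -0.31 [ 0.5061 -0.212   0.0422] r 0.1176
bend -4.96 25 (np.float64(277.8), np.float64(77.4))
```

The click is under way: bend about 5°, force peaked near 9 N. I continue about the pin towards roughly 12.5° (0.22 rad).

```bash
python3 arc.py .5783 -.1715 1.5 5
```

```text
1.5 [-0.001   0.0019]
3.0 [-0.002   0.0038]
4.5 [-0.0029  0.0058]
6.0 [-0.0038  0.0078]
7.5 [-0.0046  0.0098]
```

```bash
python3 -m handwheel '[[1,-0.001,0.0019,0,0,0,-1.5],[1,-0.002,0.0038,0,0,0,-3]]' >/dev/null; python3 st.py;python3 bend.py; python3 -m handwheel '[[1,-0.0009,0.002,0,0,0,-1.5]]' >/dev/null; python3 st.py; python3 bend.py; python3 -m handwheel '[[1,-0.0009,0.002,0,0,0,-1.5]]' >/dev/null; python3 st.py;python3 bend.py
```

```text
t13.40 yaw 207.11 ang 208.78 Ft -7.77 Fr -1.32 Fz 4.06 Mz -0.24 [ 0.504  -0.2081  0.0422] r 0.1175
bend -8.35 25 (np.float64(277.7), np.float64(77.3))
t13.55 yaw 205.63 ang 207.71 Ft -8.21 Fr -0.52 Fz 3.26 Mz -0.27 [ 0.503  -0.2061  0.0421] r 0.1174
bend -9.9 25 (np.float64(277.9), np.float64(77.4))
t13.70 yaw 204.12 ang 206.63 Ft -7.61 Fr -0.16 Fz 3.50 Mz -0.30 [ 0.5021 -0.2041  0.0421] r 0.1173
bend -11.71 25 (np.float64(278.0), np.float64(77.3))
```

```bash
python3 -m handwheel '[[1,-0.0009,0.002,0,0,0,-1.5],[1,-0.0009,0.002,0,0,0,-1.5],[1,-0.0009,0.002,0,0,0,-1.5],[1,-0.0009,0.002,0,0,0,-1.5]]' >/dev/null; python3 st.py;python3 bend.py; python3 -m handwheel '[[0.9,0,0,0,0,0,0],[0.8,0,0,0,0,0,0],[0.7,0,0,0,0,0,0],[0.5,0,0,0,0,0,0],[0.3,0,0,0,0,0,0],[0.2,0,0,0,0,0,0],[0.2,0,0,0,0,0,0]]'; python3 st.py;python3 bend.py
```

```text
t14.15 yaw 202.62 ang 205.42 Ft -6.38 Fr -2.15 Fz 3.63 Mz -0.42 [ 0.5011 -0.2018  0.0421] r 0.1172
bend -13.23 25 (np.float64(278.8), np.float64(77.3))
time: 14.9
eef_pos: [0.4987, -0.2001, 0.0411]
orientation: [-0.0, 0.98, 0.197, -0.0]
wrist_force: [-0.8, 0.5, 0.1]
width: 0.0685
grip_force: 0.0
t14.90 yaw 202.69 ang 204.15 Ft 0.81 Fr 0.54 Fz 0.10 Mz 0.00 [ 0.4987 -0.2001  0.0411] r 0.1187
bend -14.81 25 (np.float64(289.0), np.float64(71.0))
```

```bash
python3 -m handwheel '[[0,0,0,0.005,0,0,0],[0,0,0,0.02,0,0,0],[0,0,0,0.05,0,0,0],[0,0,0,0.09,0,0,0],[0,0,0,0.13,0,0,0],[0,-0.03,0,0.18,0,0,0],[0,-0.03,0,0.18,0,0,0],[0,-0.03,0,0.18,0,0,0]]'; python3 - <<'E'
from h import *
c=ctrl.capture("wrist");s=ctrl.capture("scene")["img"][170:260,140:300]
a=c["img"].copy()
I=np.hstack([cv2.resize(a,(500,375)),cv2.copyMakeBorder(cv2.resize(s,(300,169)),0,206,0,0,cv2.BORDER_CONSTANT)]);cv2.imwrite("pics/f.png",I[:,:,::-1])
h=cv2.cvtColor(a,cv2.COLOR_RGB2HSV);m=(((h[...,0]<8)|(h[...,0]>172))&(h[...,1]>180)&(h[...,2]>90)).astype(np.uint8)
n,l,st,ce=cv2.connectedComponentsWithStats(m);k=1+np.argmax(st[1:,4]);ys,xs=np.nonzero(l==k)
f=cv2.fitLine(np.c_[xs,ys].astype(np.float32),cv2.DIST_L2,0,.01,.01).ravel();d=f[:2]*np.sign(f[1]);L=40
p=[px2w(c,f[2:]+s*d*L,.069) for s in(-1,1)];v=p[1]-p[0];print("bar",st[k],"handle yaw",np.degrees(np.arctan2(v[1],v[0]))%360, p)
b=np.array([.607,-.1515]);q=p[0][:2];u=v[:2]/np.linalg.norm(v[:2]);w=b-q;perp=u[0]*w[1]-u[1]*w[0]
print("perp offset of bolt axis from handle line",perp,"-> bend",np.arcsin(abs(perp)/.035))
E
```

```text
time: 15.75
eef_pos: [0.4694, -0.2007, 0.2239]
orientation: [0.001, 0.981, 0.196, 0.002]
wrist_force: [-0.1, -0.9, -0.4]
width: 0.0855
grip_force: 0.0
bar [ 284  111   19  116 2137] handle yaw 203.05820616324954 [array([ 0.52141596, -0.19550364,  0.069     ]), array([ 0.45547871, -0.22357143,  0.069     ])]
perp offset of bolt axis from handle line -0.0069677131947109144 -> bend 0.2004165087427579
```

View pics/f.png

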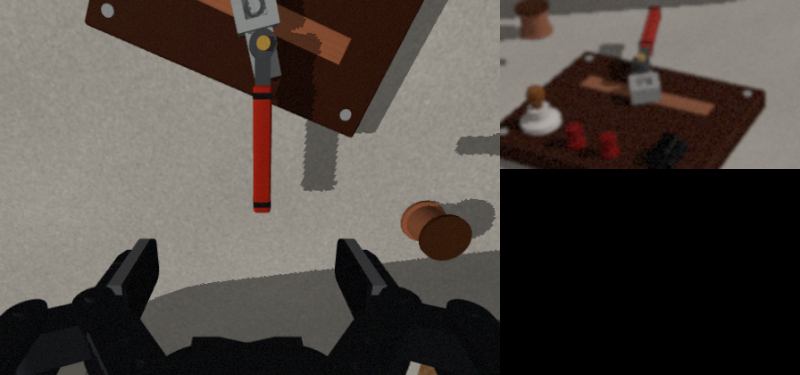

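The final view shows the wrench flat on the bolt and released, with its pin at (263,43). The handle is bent about 0.2–0.25 rad, and the spool is untouched at (437,230).

```bash
python3 -c "
from rig import ctrl
print(ctrl.sign_off())"
```

```text
the job is handed in; nothing more can be done
None
```

The job is handed in: the wrench sits released and flat on the bolt, the bolt was turned roughly 0.6 rad to its stop, and the handle is left bent about 0.2–0.25 rad by the camera, inside the 0.12–0.33 limit; sign-off returned no verdict.

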